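Set the bench extractor's fan lever to the third click

ROBOT

A 6-joint arm with a two-finger parallel gripper is mounted at the origin on the work surface. World frame = base frame: x ahead of the robot, y to its left, z up, the work surface at z = 0. Lengths are in m, angles in rad, forces in N, time in s.
With the tool pointing down it reaches from about 0.35 to 0.85 m from the base axis. Payload 8.1 kg.
Tool frame: the origin (TCP) lies at the very end of the fingers, on their centre line; the grasp point (between the pads) lies 19 mm behind it; y points along the fingers, x is the direction in which the jaws open and shut, and the axes are right-handed (so a half turn about y gives the same grasp; the last joint's range is limited). The gripper opens to 85 mm and grips with 20 to 120 N. Pads are 22 mm wide; open, the fingers measure 114 mm over their backs; the gripper's body (76 mm by 85 mm) begins 54 mm behind the grasp point. The pads swing forward as they close: fully open they stand 13 mm farther back than shut.
Start: joints at [-1.406, 0.13, 1.488, -0, 1.523, -0.085], TCP at [0.148, -0.581, 0.231] pointing down, gripper open.
Joint ranges: [-2.96, 2.96], [-0.89, 2.26], [0.02, 2.5], [-1.34, 4.48], [0, 2.73], [-2.66, 2.66]. Speed limits (rad/s): [2.39, 2.39, 2.79, 3.14, 3.14, 3.14].

INTERFACE

Orientations are given as a rotation vector (axis times angle).
In Python, from cell import * gives the robot as it stands.
- The arm moves only by the tool step_arm, never from a script. Its argument "motion" is a list of rows, each an object of numbers: "dx", "dy", "dz": the shift along the tool's x, y, z in mm; "twist": the turn about the tool's y in degrees; "gripper": the closure in counts, from 0 (fully open) to 255 (shut). In form: [{"dx": .., "dy": .., "dz": .., "twist": .., "gripper": ..}, ...]. A call has 1 to 20 rows; each row is the pose to reach, as a shift and turn from the pose commanded when the call began, along the tool's axes at that moment; what a row does not reach only later rows make up. A row lasts 1/10 s, in which the tool goes at most 50 mm and 8.59 degrees, less where a joint would pass 70% of its speed; a pose out of reach is approached as far as the arm can. A call with a gripper value outside its range is refused whole. The fingers move at their own pace and stop on an object; "squeeze" is the grip in N (left out, the last holds). Time passes only in rows, so rows that repeat a pose let the fingers close. It gives the time, the measured TCP pose, the force and the opening at its end, in the units of the state.
- get_state(): the state, without advancing time (a new reading comes with each control period).
- camera(name): name is "scene" or "top"; returns a dict with "pixels" (480x640x3 uint8, red, green, blue), "camera_matrix" (3x3 intrinsics, pixels), "cam_to_world" (4x4, takes a point from camera to world coordinates). Camera axes: x right, y up, looking along -z (the intrinsics and any distortion apply to the point x, -y, -z); pixel columns grow to the right and rows downward; lengths in m; the calibration is good to about 2 mm. A picture is of the moment at which its call begins. There is no depth.
- hand_in(): hands the job in, once; it reports no verdict.
The state is a dict: "time_s": time; "joint_positions": joint angles; "joint_vel": joint speeds; "joint_efforts": joint torques, N m; "ee_pos": TCP position; "orientation": TCP orientation; "wrist_force": force on the tool from outside, world axes, zero at the start; "wrist_torque": the same for the moment, N m; "finger_gap": opening from 0.0 (shut) to 1.0 (fully open).
Only numpy, scipy, OpenCV 4.12 (cv2) and the standard library are available. Lean on these libraries where they do the work, as an engineer would, in place of code of your own. Each camera call takes 0.05 s, during which the arm holds its last target. There are 200 camera calls.

TASK

The fan lever of the bench extractor has been left somewhere from off to its first click. Push it along its slot with a finger, counting the clicks, until it sits in the third one up from off, and leave it there. Do not run it past the third click or pinch it, and leave the jar, the bottle, the kit wall and the sanding block where they are.

Things in the scene. Friction and masses are not known exactly. Their poses are not given: they have to be found in the camera images.
- extractor: Low grey downdraft extractor box, fixed, 240 (x) x 340 (y) x 85 mm high. Origin: centre of its underside, on the table; x runs from its control strip to its rear, y to the left seen from the strip, z up. Flat top at z = 85 mm: control strip from x = -120 to -46 mm, level steel grille behind it. The lever's slot runs along y at x = -88 mm.
- lever_cap (a point): Centre of the top face of the lever's dark grey cap, an upright block 28 mm along extractor x, 16 mm along y; top 30 mm and underside 3 mm above the extractor's top face (top 115 mm above the table); white index line on it. It slides only along extractor y; the point moves with it.
- fan_lever (a joint): Lever travel from its off stop, m: 0 at off, growing towards extractor -y, 0.060 at the far stop. A sprung ball clicks into notches at 0 (off), 0.012, 0.024 .. 0.060 (first to fifth click). Pushing it out of a notch takes about 4 N, up to 8 N at the crest 6 mm on; then the cap snaps ahead by itself into the next notch and stays. Starts in the off or first notch, rarely balanced midway.
- paint_jar: Small round paint jar with a red cap, 33 mm across, 42 mm high, loose, standing on the right end (-y) of the control strip. Origin: centre of its foot. Bystander.
- cement_bottle: Round clear bottle with a blue cap, 48 mm across, 88 mm high, loose, standing on the table to the left (+y) of the extractor. Origin: centre of its foot. Bystander.
- wall_panel: Cream plastic kit wall with a window opening, 80 x 120 x 4 mm, lying loose on the grille. Origin: centre of its underside. Bystander.
- sanding_block: Grey sanding block, 28 x 55 x 16 mm, lying loose on the grille. Origin: centre of its underside. Bystander.
- slot_off (a point): Fixed point on the extractor's top face (z = 85 mm) in the slot, at its left end (x = -88, y = +30 mm), under the cap's centre at off; axes as the extractor's. A black bezel 60 x 108 mm, 1 mm proud, frames the slot; on its grille side are white marks: a dot at off, then five bars that grow in length, one per click, 12 mm apart towards -y.

How it is judged:
By the outcome, as a careful person would: the job done as asked, in the order asked, and still so for the second after the job is handed in, with the robot touching nothing.
It also fails if it takes over 53 s, if anything falls off the work surface, if the arm or the gripper's body presses on something with over 40 N, if the wrist force passes 120 N, or if a joint passes its speed limit or range.

## Working session

There is one attempt and no reset: what is moved stays moved. The work goes in short steps, Python scripts to look and compute and a tool call to move; the robot and the scene stay as the last step left them, time stands still between calls to the robot, and variables do not carry over. Pictures are saved under pics/ and viewed, about 8 in all and at most 12, crops included, and the job is handed in when it is done.

Besides the shell and the picture viewer there is one more tool, called after "Emit:" by a JSON object that holds its "fn" and its "kwargs", one argument or row to a line. step_arm: Moves the arm, as the interface text tells. Its arguments: {"type":"object","properties":{"motion":{"type":"array","items":{"type":"object","properties":{"dx":{"type":"number"},"dy":{"type":"number"},"dz":{"type":"number"},"twist":{"type":"number"},"gripper":{"type":"number"}}}},"squeeze":{"type":"number"}},"required":["motion"]}

```bash
mkdir -p pics
cat > h.py <<'E'
from cell import *
import numpy as np, cv2
from scipy.spatial.transform import Rotation as R
def snap(n,f=None):
    c=camera(n)
    if f: cv2.imwrite('pics/'+f,c["pixels"][:,:,::-1])
    return c
def ray(c,u,v):
    K=np.array(c["camera_matrix"]);T=np.array(c["cam_to_world"])
    d=np.linalg.solve(K,[u,v,1]);d=T[:3,:3]@[d[0],-d[1],-d[2]]
    return T[:3,3],d
def onz(c,u,v,z):
    o,d=ray(c,u,v);return o+d*(z-o[2])/d[2]
def proj(c,p):
    K=np.array(c["camera_matrix"]);T=np.array(c["cam_to_world"])
    q=T[:3,:3].T@(np.array(p)-T[:3,3]);q=K@[q[0],-q[1],-q[2]];return q[:2]/q[2]
E
python3 - <<'E'
from h import *
for n in("scene","top"):
    c=snap(n,n+"0.png");print(n,np.round(c["camera_matrix"],1).tolist(),np.round(c["cam_to_world"],3).tolist(),[k for k in c])
s=get_state();print(s);print(R.from_rotvec(s["orientation"]).as_matrix().round(3))
E
```

```text
scene [[452.9, 0.0, 311.6], [0.0, 452.9, 234.9], [0.0, 0.0, 1.0]] [[0.025, -0.825, 0.565, 1.091], [1.0, 0.026, -0.005, 0.122], [-0.01, 0.565, 0.825, 0.774], [0.0, 0.0, 0.0, 1.0]] ['pixels', 'camera_matrix', 'cam_to_world']
top [[441.2, 0.0, 323.4], [0.0, 441.2, 243.5], [0.0, 0.0, 1.0]] [[-0.022, 0.99, -0.142, 0.503], [-1.0, -0.023, -0.001, 0.12], [-0.004, 0.142, 0.99, 0.867], [0.0, 0.0, 0.0, 1.0]] ['pixels', 'camera_matrix', 'cam_to_world']
{'time_s': 0.1, 'joint_positions': array([-1.40639799e+00,  1.31108811e-01,  1.48915604e+00, -1.23544133e-05,
        1.52302333e+00, -8.53864820e-02]), 'joint_vel': array([ 0.00106382, -0.00140959, -0.00436215, -0.00024997, -0.00067762,
        0.00036143]), 'joint_efforts': array([-1.35112405e-04, -5.70951641e+01, -5.01942229e+01, -2.42317656e-04,
        7.98809517e-03,  2.23663920e-05]), 'ee_pos': array([ 0.14826064, -0.58088005,  0.23034338]), 'orientation': array([-1.31588336,  1.0241145 , -1.02202387]), 'wrist_force': array([-0.39864552, -0.11561889, -0.07135157]), 'wrist_torque': array([-0.01110477,  0.0202912 , -0.03684991]), 'finger_gap': 0.9970200457630976}
[[ 0.247 -0.     0.969]
 [-0.969  0.002  0.247]
 [-0.002 -1.     0.   ]]
```

View pics/scene0.png

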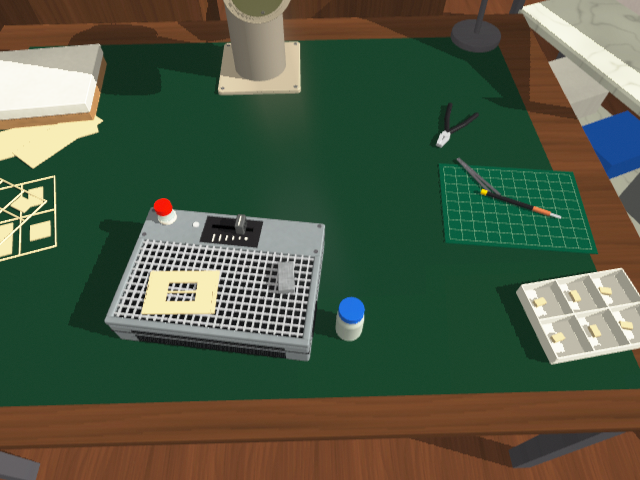

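View pics/top0.png

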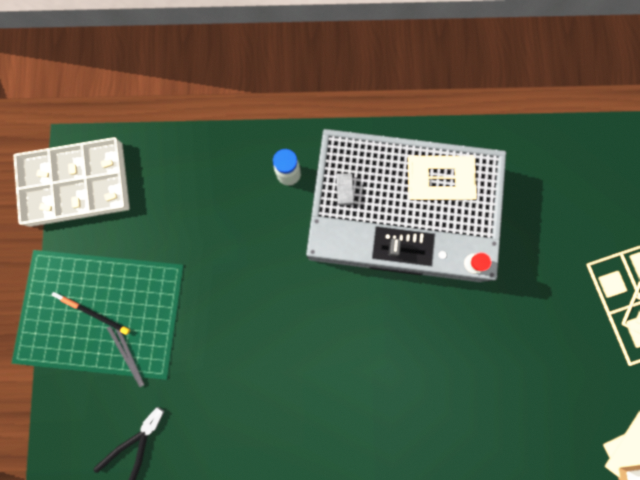

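The scene view shows the lever cap at about (240,226) and the top view shows it at (396,246). The jar is at (481,262) in top, to the right of the slot, and the bottle is at (287,165). Next I'll enlarge the bezel and fit the box's top corners.

Run:
```python
from h import *
a=cv2.imread('pics/top0.png')[215:280,360:500];b=cv2.imread('pics/scene0.png')[195:260,140:280]
im=np.vstack([cv2.resize(x,(646,300),interpolation=cv2.INTER_CUBIC) for x in(a,b)])
cv2.imwrite('pics/z0.png',im)
c=snap("top")
# guess corners top view (TL,TR,BR,BL) at z=.085
P=[onz(c,*p,.085) for p in[(323,131),(505,151),(496,277),(308,258)]]
P=np.array(P);print(P.round(4));print([np.linalg.norm(P[i]-P[i-1]).round(4) for i in range(4)])
hsv=cv2.cvtColor(c["pixels"],cv2.COLOR_RGB2HSV)
m=((hsv[...,2]<60)).astype(np.uint8);m[:220]=0;m[270:]=0;m[:,:365]=0;m[:,440:]=0
m=cv2.morphologyEx(m,cv2.MORPH_CLOSE,np.ones((9,9)))
n,l,st,ce=cv2.connectedComponentsWithStats(m);i=1+np.argmax(st[1:,4]);print(st[i],ce[i])
r=cv2.minAreaRect(np.argwhere(l==i)[:,::-1].astype(np.float32));bx=cv2.boxPoints(r);print(bx)
B=np.array([onz(c,*p,.086) for p in bx]);print(B.round(4),[np.linalg.norm(B[i]-B[i-1]).round(4) for i in range(4)])
```

```text
[[ 0.826   0.1163  0.085 ]
 [ 0.7793 -0.2181  0.085 ]
 [ 0.5479 -0.1835  0.085 ]
 [ 0.5893  0.1483  0.085 ]]
[np.float64(0.2388), np.float64(0.3377), np.float64(0.2339), np.float64(0.3344)]
[ 374  228   59   37 1514] [404.2668428  245.89762219]
[[372.76566 257.06656]
 [376.61417 227.24057]
 [433.66434 234.60187]
 [429.81583 264.42786]]
[[ 0.5882  0.033   0.086 ]
 [ 0.6419  0.024   0.086 ]
 [ 0.6262 -0.0776  0.086 ]
 [ 0.5728 -0.0676  0.086 ]] [np.float64(0.1018), np.float64(0.0545), np.float64(0.1028), np.float64(0.0543)]
```

View pics/z0.png

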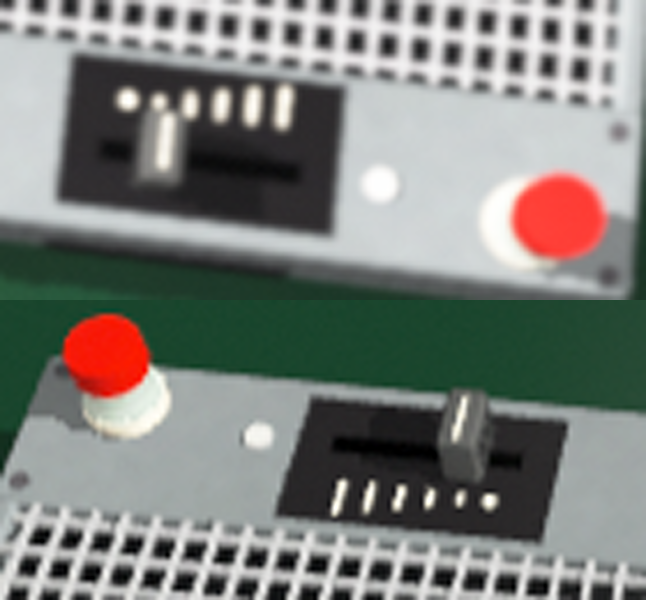

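```bash
cat >> h.py <<'E'
s4=646/140
def top(u,v): return 360+u/s4,215+v/s4
def scn(u,v): return 140+u/s4,195+(v-300)/s4
E
python3 - <<'E'
from h import *
t=snap("top");s=snap("scene")
P=np.array([onz(t,*p,.085) for p in[(323,131),(505,151),(496,277),(308,258)]])
C=P.mean(0);d=P[0]-P[1]+P[3]-P[2];yaw=np.arctan2(-d[0],d[1]);print(C,np.degrees(yaw))
m=[(128,98),(160,102),(190,104),(221,105),(253,106),(284,107)]
m2=[(489,500),(459,499),(430,497),(399,497),(369,497),(340,497)]
A=np.array([onz(t,*top(*p),.086) for p in m]);B=np.array([onz(s,*scn(*p),.086) for p in m2])
print(A.round(4)[:,:2].tolist());print(B.round(4)[:,:2].tolist())
for X in(A,B):
    e=X[0]-X[5];print(np.linalg.norm(e),np.degrees(np.arctan2(-e[0],e[1])))
cap=[onz(t,*top(164,139),.115),onz(s,*scn(461,416),.115)];print(cap)
ex=np.array([np.cos(yaw),np.sin(yaw),0]);ey=np.array([-ex[1],ex[0],0])
so=C-.088*ex+.030*ey;print("slot_off",so)
for X,q in zip((A,B),cap): print("travel vs dot",(X[0]-q)@ey,"vs model",(so-q)@ey,"x off",(q-so)@ex)
print("jar",onz(t,*top(558,216),.085+.042),onz(s,*scn(107,345),.127))
E
```

```text
[ 0.68561799 -0.03424938  0.085     ] -7.530011679611114
[[0.6251, 0.0048], [0.6233, -0.0076], [0.6222, -0.0192], [0.6215, -0.0312], [0.6209, -0.0435], [0.6202, -0.0555]]
[[0.6239, 0.0057], [0.623, -0.0063], [0.6217, -0.0179], [0.6213, -0.0303], [0.6209, -0.0423], [0.6206, -0.0539]]
0.06050389144899542 -4.668733264530136
0.05964424633024114 -3.180786196237
[array([ 0.60479885, -0.00368866,  0.115     ]), array([ 0.60345538, -0.00268839,  0.115     ])]
slot_off [0.60230824 0.00702391 0.085     ]
travel vs dot 0.01106012263511417 vs model 0.010293806327228903 x off 0.0038729660750568256
travel vs dot 0.010986503682391225 vs model 0.00947821708323727 x off 0.0024100022075975234
jar [ 0.57155683 -0.14390626  0.127     ] [ 0.5730021  -0.14274367  0.127     ]
```

The marks from both views put the lever about 11 mm from off, which is the first notch, so two clicks remain. I'll shut the fingers and go above the +y side of the cap.

Emit:
{"fn": "step_arm", "kwargs": {
  "motion": [
    {"dx": -15, "dz": 18, "twist": 2, "gripper": 255},
    {"dx": -40, "dz": 50, "twist": 6, "gripper": 255},
    {"dx": -70, "dz": 86, "twist": 10, "gripper": 255},
    {"dx": -100, "dz": 123, "twist": 14, "gripper": 255},
    {"dx": -130, "dz": 160, "twist": 18, "gripper": 255},
    {"dx": -160, "dz": 197, "twist": 21.8, "gripper": 255},
    {"dx": -190, "dz": 234, "twist": 21.8, "gripper": 255},
    {"dx": -220, "dz": 271, "twist": 21.8, "gripper": 255},
    {"dx": -250, "dz": 308, "twist": 21.8, "gripper": 255},
    {"dx": -280, "dz": 345, "twist": 21.8, "gripper": 255},
    {"dx": -310, "dz": 382, "twist": 21.8, "gripper": 255},
    {"dx": -340, "dz": 419, "twist": 21.8, "gripper": 255},
    {"dx": -370, "dz": 456, "twist": 21.8, "gripper": 255},
    {"dx": -400, "dz": 493, "twist": 21.8, "gripper": 255},
    {"dx": -430, "dz": 530, "twist": 21.8, "gripper": 255},
    {"dx": -455, "dz": 562, "twist": 21.8, "gripper": 255},
    {"dx": -475, "dz": 586, "twist": 21.8, "gripper": 255},
    {"dx": -485, "dz": 599, "twist": 21.8, "gripper": 255},
    {"dx": -485, "dz": 599, "twist": 21.8, "gripper": 255},
    {"dx": -485, "dz": 599, "twist": 21.8, "gripper": 255}
  ],
  "squeeze": 60
}}

```text
invalid input at $.motion[0]: expected keys dx, dy, dz, twist, gripper
```

Run:
```python
from h import *
t=snap("top");s=snap("scene")
st=get_state();print(st["time_s"],st["ee_pos"],st["finger_gap"],st["wrist_force"]);print(R.from_rotvec(st["orientation"]).as_matrix().round(3))
a=t["pixels"][165:285,310:500];b=s["pixels"][140:260,130:320]
cv2.imwrite('pics/a1.png',np.vstack([cv2.resize(x,(475,300),interpolation=cv2.INTER_CUBIC) for x in(a,b)])[:,:,::-1])
```

```text
0.35 [ 0.14833437 -0.58125549  0.23103938] 0.9994100844890733 [-0.30164899 -0.33678577  0.12712428]
[[ 0.247 -0.     0.969]
 [-0.969  0.     0.247]
 [-0.    -1.     0.   ]]
```

View pics/a1.png

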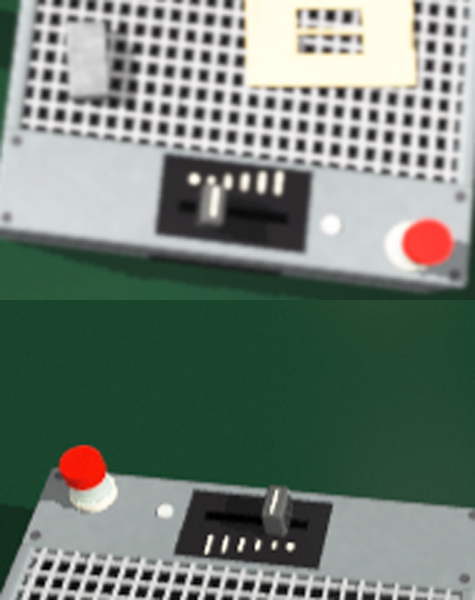

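The call was refused because every row needs all five keys, so nothing moved. The picture shows the cap unchanged, at about (213,203) in the top crop. I'll resend with all keys.

Emit:
{"fn": "step_arm", "kwargs": {
  "motion": [
    {"dx": -15, "dy": 0, "dz": 18, "twist": 2, "gripper": 255},
    {"dx": -40, "dy": 0, "dz": 50, "twist": 6, "gripper": 255},
    {"dx": -70, "dy": 0, "dz": 86, "twist": 10, "gripper": 255},
    {"dx": -100, "dy": 0, "dz": 123, "twist": 14, "gripper": 255},
    {"dx": -130, "dy": 0, "dz": 160, "twist": 18, "gripper": 255},
    {"dx": -160, "dy": 0, "dz": 197, "twist": 21.8, "gripper": 255},
    {"dx": -190, "dy": 0, "dz": 234, "twist": 21.8, "gripper": 255},
    {"dx": -220, "dy": 0, "dz": 271, "twist": 21.8, "gripper": 255},
    {"dx": -250, "dy": 0, "dz": 308, "twist": 21.8, "gripper": 255},
    {"dx": -280, "dy": 0, "dz": 345, "twist": 21.8, "gripper": 255},
    {"dx": -310, "dy": 0, "dz": 382, "twist": 21.8, "gripper": 255},
    {"dx": -340, "dy": 0, "dz": 419, "twist": 21.8, "gripper": 255},
    {"dx": -370, "dy": 0, "dz": 456, "twist": 21.8, "gripper": 255},
    {"dx": -400, "dy": 0, "dz": 493, "twist": 21.8, "gripper": 255},
    {"dx": -430, "dy": 0, "dz": 530, "twist": 21.8, "gripper": 255},
    {"dx": -455, "dy": 0, "dz": 562, "twist": 21.8, "gripper": 255},
    {"dx": -475, "dy": 0, "dz": 586, "twist": 21.8, "gripper": 255},
    {"dx": -485, "dy": 0, "dz": 599, "twist": 21.8, "gripper": 255},
    {"dx": -485, "dy": 0, "dz": 599, "twist": 21.8, "gripper": 255},
    {"dx": -485, "dy": 0, "dz": 599, "twist": 21.8, "gripper": 255}
  ],
  "squeeze": 60
}}

```text
time_s: 2.35
ee_pos: [0.6086, 0.0366, 0.231]
orientation: [-1.146, 1.305, -1.304]
wrist_force: [-1.6, 0.1, 0.2]
finger_gap: -0.0
```

Run:
```python
from h import *
t=snap("top");s=snap("scene")
st=get_state();print(st["time_s"],st["ee_pos"],st["finger_gap"],st["wrist_force"]);print(R.from_rotvec(st["orientation"]).as_matrix().round(3))
a=t["pixels"][165:285,310:500];b=s["pixels"][140:260,130:320]
cv2.imwrite('pics/a2.png',np.vstack([cv2.resize(x,(475,300),interpolation=cv2.INTER_CUBIC) for x in(a,b)])[:,:,::-1])
```

```text
2.45 [0.60845557 0.03578084 0.23129347] -0.0020595922482314027 [-0.37961182 -0.67279495  0.04060637]
[[-0.131 -0.     0.991]
 [-0.991 -0.    -0.131]
 [ 0.    -1.    -0.   ]]
```

View pics/a2.png

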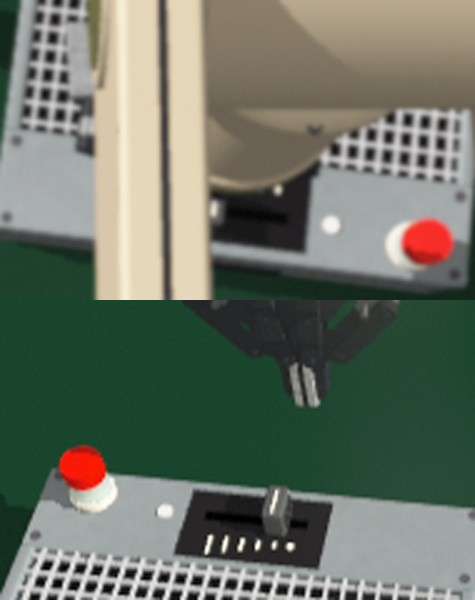

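The fingers are shut at about (305,385) in the scene crop, on the off side of the cap and clear of it. The top view is blocked by the arm, so I'll use the scene view for counting. Descending now.

Emit:
{"fn": "step_arm", "kwargs": {
  "motion": [
    {"dx": 0, "dy": 20, "dz": 0, "twist": 0, "gripper": 255},
    {"dx": 0, "dy": 50, "dz": 0, "twist": 0, "gripper": 255},
    {"dx": 0, "dy": 80, "dz": 0, "twist": 0, "gripper": 255},
    {"dx": 0, "dy": 105, "dz": 0, "twist": 0, "gripper": 255},
    {"dx": 0, "dy": 120, "dz": 0, "twist": 0, "gripper": 255},
    {"dx": 0, "dy": 130, "dz": 0, "twist": 0, "gripper": 255},
    {"dx": 0, "dy": 137, "dz": 0, "twist": 0, "gripper": 255},
    {"dx": 0, "dy": 137, "dz": 0, "twist": 0, "gripper": 255},
    {"dx": 0, "dy": 137, "dz": 0, "twist": 0, "gripper": 255}
  ]
}}

```text
time_s: 3.35
ee_pos: [0.6096, 0.0366, 0.0955]
orientation: [-1.143, 1.304, -1.306]
wrist_force: [0.2, -0.7, 0.6]
finger_gap: -0.003
```

```bash
cat >> h.py <<'E'
def look(f):
    s=snap("scene");st=get_state();print(st["time_s"],st["ee_pos"].round(4),st["wrist_force"].round(2))
    b=s["pixels"][195:260,170:280];cv2.imwrite('pics/'+f,cv2.resize(b,None,fx=6,fy=6,interpolation=cv2.INTER_CUBIC)[:,:,::-1])
    return s
E
python3 - <<'E'
from h import *
look('b.png')
E
```

```text
3.4 [0.6098 0.0366 0.0957] [-0.18 -1.35  0.1 ]
```

View pics/b.png

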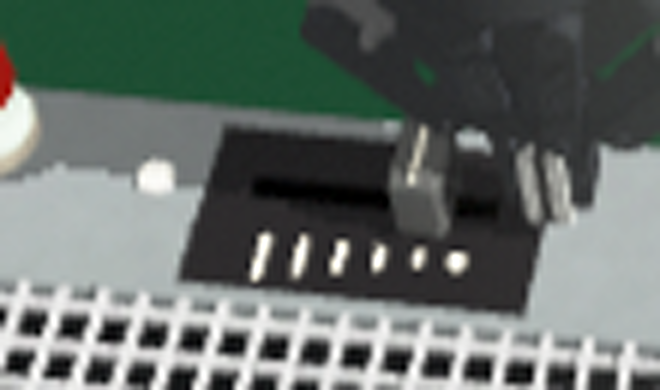

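The finger is about 15 mm from the cap: its left edge is near column 495 and the cap's right side near 445. The flared links clear the cap top. The cap's line still points at the first bar. Approaching slowly.

Emit:
{"fn": "step_arm", "kwargs": {
  "motion": [
    {"dx": 3, "dy": 0, "dz": 0, "twist": 0, "gripper": 255},
    {"dx": 6, "dy": 0, "dz": 0, "twist": 0, "gripper": 255},
    {"dx": 9, "dy": 0, "dz": 0, "twist": 0, "gripper": 255},
    {"dx": 10, "dy": 0, "dz": 0, "twist": 0, "gripper": 255},
    {"dx": 11, "dy": 0, "dz": 0, "twist": 0, "gripper": 255},
    {"dx": 12, "dy": 0, "dz": 0, "twist": 0, "gripper": 255},
    {"dx": 12, "dy": 0, "dz": 0, "twist": 0, "gripper": 255}
  ]
}}

```text
time_s: 4.1
ee_pos: [0.6073, 0.0247, 0.0943]
orientation: [-1.145, 1.305, -1.305]
wrist_force: [-0.2, -0.0, -1.0]
finger_gap: -0.0
```

Emit:
{"fn": "step_arm", "kwargs": {
  "motion": [
    {"dx": 0.5, "dy": 0, "dz": 0, "twist": 0, "gripper": 255},
    {"dx": 1, "dy": 0, "dz": 0, "twist": 0, "gripper": 255},
    {"dx": 1.5, "dy": 0, "dz": 0, "twist": 0, "gripper": 255},
    {"dx": 2, "dy": 0, "dz": 0, "twist": 0, "gripper": 255},
    {"dx": 2, "dy": 0, "dz": 0, "twist": 0, "gripper": 255}
  ]
}}

```text
time_s: 4.6
ee_pos: [0.607, 0.0227, 0.0943]
orientation: [-1.145, 1.305, -1.305]
wrist_force: [-0.1, 0.1, 0.2]
finger_gap: 0.0
```

Emit:
{"fn": "step_arm", "kwargs": {
  "motion": [
    {"dx": 0.5, "dy": 0, "dz": 0, "twist": 0, "gripper": 255},
    {"dx": 1, "dy": 0, "dz": 0, "twist": 0, "gripper": 255},
    {"dx": 1.5, "dy": 0, "dz": 0, "twist": 0, "gripper": 255},
    {"dx": 2, "dy": 0, "dz": 0, "twist": 0, "gripper": 255},
    {"dx": 2, "dy": 0, "dz": 0, "twist": 0, "gripper": 255}
  ]
}}

```text
time_s: 5.1
ee_pos: [0.6067, 0.0207, 0.0943]
orientation: [-1.145, 1.305, -1.305]
wrist_force: [0.6, -1.3, 0.1]
finger_gap: -0.004
```

Emit:
{"fn": "step_arm", "kwargs": {
  "motion": [
    {"dx": 0.5, "dy": 0, "dz": 0, "twist": 0, "gripper": 255},
    {"dx": 1, "dy": 0, "dz": 0, "twist": 0, "gripper": 255},
    {"dx": 1.5, "dy": 0, "dz": 0, "twist": 0, "gripper": 255},
    {"dx": 1.5, "dy": 0, "dz": 0, "twist": 0, "gripper": 255}
  ]
}}

```text
time_s: 5.5
ee_pos: [0.6066, 0.0192, 0.0943]
orientation: [-1.145, 1.305, -1.305]
wrist_force: [0.0, -0.2, -0.1]
finger_gap: 0.005
```

Emit:
{"fn": "step_arm", "kwargs": {
  "motion": [
    {"dx": 0.5, "dy": 0, "dz": 0, "twist": 0, "gripper": 255},
    {"dx": 1, "dy": 0, "dz": 0, "twist": 0, "gripper": 255},
    {"dx": 1.5, "dy": 0, "dz": 0, "twist": 0, "gripper": 255},
    {"dx": 1.5, "dy": 0, "dz": 0, "twist": 0, "gripper": 255}
  ]
}}

```text
time_s: 5.9
ee_pos: [0.6064, 0.0181, 0.0943]
orientation: [-1.144, 1.305, -1.304]
wrist_force: [-0.1, 2.3, -0.1]
finger_gap: 0.003
```

Emit:
{"fn": "step_arm", "kwargs": {
  "motion": [
    {"dx": 0.5, "dy": 0, "dz": 0, "twist": 0, "gripper": 255},
    {"dx": 1, "dy": 0, "dz": 0, "twist": 0, "gripper": 255},
    {"dx": 1.5, "dy": 0, "dz": 0, "twist": 0, "gripper": 255},
    {"dx": 1.5, "dy": 0, "dz": 0, "twist": 0, "gripper": 255}
  ]
}}

```text
time_s: 6.3
ee_pos: [0.6063, 0.017, 0.0944]
orientation: [-1.144, 1.305, -1.304]
wrist_force: [1.4, 4.7, 0.3]
finger_gap: 0.002
```

Emit:
{"fn": "step_arm", "kwargs": {
  "motion": [
    {"dx": 0.5, "dy": 0, "dz": 0, "twist": 0, "gripper": 255},
    {"dx": 1, "dy": 0, "dz": 0, "twist": 0, "gripper": 255},
    {"dx": 1.5, "dy": 0, "dz": 0, "twist": 0, "gripper": 255},
    {"dx": 1.5, "dy": 0, "dz": 0, "twist": 0, "gripper": 255}
  ]
}}

```text
time_s: 6.7
ee_pos: [0.6061, 0.0159, 0.0944]
orientation: [-1.143, 1.305, -1.303]
wrist_force: [1.4, 6.0, 0.2]
finger_gap: 0.001
```

Contact came at TCP y of about 0.0183, and the force is rising. Continuing to the first crest, expected near y of about 0.0125.

Emit:
{"fn": "step_arm", "kwargs": {
  "motion": [
    {"dx": 0.5, "dy": 0, "dz": 0, "twist": 0, "gripper": 255},
    {"dx": 1, "dy": 0, "dz": 0, "twist": 0, "gripper": 255},
    {"dx": 1.5, "dy": 0, "dz": 0, "twist": 0, "gripper": 255},
    {"dx": 1.5, "dy": 0, "dz": 0, "twist": 0, "gripper": 255}
  ]
}}

```text
time_s: 7.1
ee_pos: [0.6059, 0.0145, 0.0944]
orientation: [-1.144, 1.305, -1.303]
wrist_force: [0.7, 6.9, -0.3]
finger_gap: 0.001
```

Emit:
{"fn": "step_arm", "kwargs": {
  "motion": [
    {"dx": 0.5, "dy": 0, "dz": 0, "twist": 0, "gripper": 255},
    {"dx": 1, "dy": 0, "dz": 0, "twist": 0, "gripper": 255},
    {"dx": 1, "dy": 0, "dz": 0, "twist": 0, "gripper": 255}
  ]
}}

```text
time_s: 7.4
ee_pos: [0.6057, 0.013, 0.0944]
orientation: [-1.144, 1.305, -1.304]
wrist_force: [-0.5, 5.2, 0.7]
finger_gap: 0.003
```

Emit:
{"fn": "step_arm", "kwargs": {
  "motion": [
    {"dx": 0.5, "dy": 0, "dz": 0, "twist": 0, "gripper": 255},
    {"dx": 1, "dy": 0, "dz": 0, "twist": 0, "gripper": 255},
    {"dx": 1, "dy": 0, "dz": 0, "twist": 0, "gripper": 255}
  ]
}}

```text
time_s: 7.7
ee_pos: [0.6055, 0.0106, 0.0942]
orientation: [-1.145, 1.305, -1.306]
wrist_force: [0.9, -1.2, -0.5]
finger_gap: -0.006
```

Emit:
{"fn": "step_arm", "kwargs": {
  "motion": [
    {"dx": 0.5, "dy": 0, "dz": 0, "twist": 0, "gripper": 255},
    {"dx": 1, "dy": 0, "dz": 0, "twist": 0, "gripper": 255},
    {"dx": 1, "dy": 0, "dz": 0, "twist": 0, "gripper": 255}
  ]
}}

```text
time_s: 8.0
ee_pos: [0.6054, 0.01, 0.0943]
orientation: [-1.145, 1.305, -1.305]
wrist_force: [-1.0, -0.4, -0.2]
finger_gap: 0.001
```

The force fell to zero past the crest, so that is one snap. I'll check with a picture before the next.

Run:
```python
from h import *
look('c.png')
```

```text
8.05 [0.6054 0.0101 0.0943] [-0.27 -1.03 -0.88]
```

View pics/c.png

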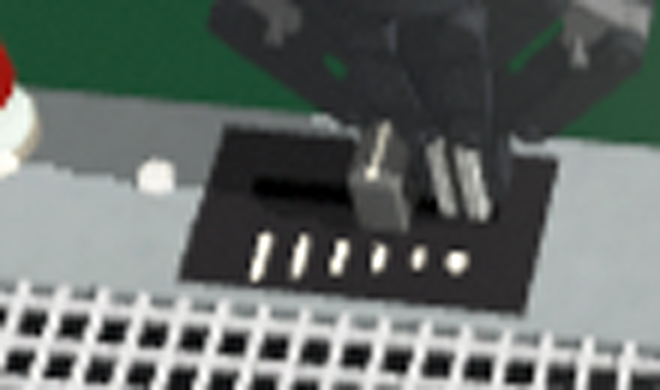

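The cap moved about 38 px, or one 12 mm pitch. It now stands over the second bar (column 380), in the second notch. One more click: contact is expected near y of 0.0065 and the crest near 0.0005.

Emit:
{"fn": "step_arm", "kwargs": {
  "motion": [
    {"dx": 1, "dy": 0, "dz": 0, "twist": 0, "gripper": 255},
    {"dx": 2, "dy": 0, "dz": 0, "twist": 0, "gripper": 255},
    {"dx": 3, "dy": 0, "dz": 0, "twist": 0, "gripper": 255},
    {"dx": 4, "dy": 0, "dz": 0, "twist": 0, "gripper": 255},
    {"dx": 5, "dy": 0, "dz": 0, "twist": 0, "gripper": 255},
    {"dx": 5, "dy": 0, "dz": 0, "twist": 0, "gripper": 255}
  ]
}}

```text
time_s: 8.65
ee_pos: [0.6048, 0.0058, 0.0943]
orientation: [-1.144, 1.305, -1.304]
wrist_force: [-0.3, 2.7, 0.3]
finger_gap: -0.003
```

Emit:
{"fn": "step_arm", "kwargs": {
  "motion": [
    {"dx": 0.5, "dy": 0, "dz": 0, "twist": 0, "gripper": 255},
    {"dx": 1, "dy": 0, "dz": 0, "twist": 0, "gripper": 255},
    {"dx": 1.5, "dy": 0, "dz": 0, "twist": 0, "gripper": 255},
    {"dx": 2, "dy": 0, "dz": 0, "twist": 0, "gripper": 255},
    {"dx": 2, "dy": 0, "dz": 0, "twist": 0, "gripper": 255}
  ]
}}

```text
time_s: 9.15
ee_pos: [0.6046, 0.0044, 0.0944]
orientation: [-1.144, 1.305, -1.304]
wrist_force: [0.7, 6.0, -0.1]
finger_gap: 0.005
```

Emit:
{"fn": "step_arm", "kwargs": {
  "motion": [
    {"dx": 0.5, "dy": 0, "dz": 0, "twist": 0, "gripper": 255},
    {"dx": 1, "dy": 0, "dz": 0, "twist": 0, "gripper": 255},
    {"dx": 1, "dy": 0, "dz": 0, "twist": 0, "gripper": 255}
  ]
}}

```text
time_s: 9.45
ee_pos: [0.6045, 0.0036, 0.0944]
orientation: [-1.143, 1.305, -1.303]
wrist_force: [0.8, 6.1, 0.3]
finger_gap: -0.003
```

Emit:
{"fn": "step_arm", "kwargs": {
  "motion": [
    {"dx": 0.5, "dy": 0, "dz": 0, "twist": 0, "gripper": 255},
    {"dx": 1, "dy": 0, "dz": 0, "twist": 0, "gripper": 255},
    {"dx": 1, "dy": 0, "dz": 0, "twist": 0, "gripper": 255}
  ]
}}

```text
time_s: 9.75
ee_pos: [0.6043, 0.0026, 0.0944]
orientation: [-1.143, 1.305, -1.303]
wrist_force: [0.2, 7.4, 1.1]
finger_gap: -0.003
```

Emit:
{"fn": "step_arm", "kwargs": {
  "motion": [
    {"dx": 0.5, "dy": 0, "dz": 0, "twist": 0, "gripper": 255},
    {"dx": 1, "dy": 0, "dz": 0, "twist": 0, "gripper": 255},
    {"dx": 1, "dy": 0, "dz": 0, "twist": 0, "gripper": 255}
  ]
}}

```text
time_s: 10.05
ee_pos: [0.6041, 0.0012, 0.0944]
orientation: [-1.144, 1.305, -1.304]
wrist_force: [0.3, 4.0, 0.2]
finger_gap: 0.001
```

Emit:
{"fn": "step_arm", "kwargs": {
  "motion": [
    {"dx": 0.5, "dy": 0, "dz": 0, "twist": 0, "gripper": 255},
    {"dx": 1, "dy": 0, "dz": 0, "twist": 0, "gripper": 255},
    {"dx": 1, "dy": 0, "dz": 0, "twist": 0, "gripper": 255}
  ]
}}

```text
time_s: 10.35
ee_pos: [0.6039, -0.0011, 0.0943]
orientation: [-1.145, 1.305, -1.306]
wrist_force: [-0.3, 0.2, -0.2]
finger_gap: -0.002
```

The force dropped to zero again at y of about -0.001, so the second snap is done. I'll back away, lift and check.

Emit:
{"fn": "step_arm", "kwargs": {
  "motion": [
    {"dx": -5, "dy": 0, "dz": 0, "twist": 0, "gripper": 255},
    {"dx": -15, "dy": 0, "dz": 0, "twist": 0, "gripper": 255},
    {"dx": -25, "dy": 0, "dz": 0, "twist": 0, "gripper": 255},
    {"dx": -30, "dy": -5, "dz": 0, "twist": 0, "gripper": 255},
    {"dx": -30, "dy": -25, "dz": 0, "twist": 0, "gripper": 255},
    {"dx": -30, "dy": -55, "dz": 0, "twist": 0, "gripper": 255},
    {"dx": -30, "dy": -90, "dz": 0, "twist": 0, "gripper": 255},
    {"dx": -30, "dy": -120, "dz": 0, "twist": 0, "gripper": 255},
    {"dx": -30, "dy": -135, "dz": -10, "twist": 0, "gripper": 255},
    {"dx": -30, "dy": -140, "dz": -40, "twist": 0, "gripper": 255},
    {"dx": -30, "dy": -140, "dz": -75, "twist": 0, "gripper": 255},
    {"dx": -30, "dy": -140, "dz": -105, "twist": 0, "gripper": 255},
    {"dx": -30, "dy": -140, "dz": -120, "twist": 0, "gripper": 255},
    {"dx": -30, "dy": -140, "dz": -120, "twist": 0, "gripper": 255},
    {"dx": -30, "dy": -140, "dz": -120, "twist": 0, "gripper": 255}
  ]
}}

```text
time_s: 11.85
ee_pos: [0.4894, 0.0451, 0.235]
orientation: [-1.144, 1.303, -1.305]
wrist_force: [-0.3, 0.4, -0.0]
finger_gap: 0.0
```

Run:
```python
from h import *
s=look('d.png');t=snap("top",'top2.png')
a=cv2.imread('pics/d.png');b=cv2.resize(t["pixels"][:,:,::-1][120:290,260:520],(520,340));c=cv2.resize(s["pixels"][:,:,::-1],(293,220))
im=np.zeros((390+220,800,3),np.uint8)[:600]
im[:260,:440]=cv2.resize(a,(440,260));im[260:600,:520]=b
cv2.imwrite('pics/d2.png',im)
for n,x,lo,hi in(("scene",s,0,0),("top",t,0,0)):
    o=cv2.imread(f'pics/{n}0.png')
    for nm,im in(("before",o[:,:,::-1]),("after",x["pixels"])):
        h=cv2.cvtColor(np.ascontiguousarray(im),cv2.COLOR_RGB2HSV)
        r=((h[...,0]<6)|(h[...,0]>174))&(h[...,1]>200)&(h[...,2]>180);r[:180]=0;r[280:]=0
        bl=(abs(h[...,0].astype(int)-107)<10)&(h[...,1]>180)&(h[...,2]>150);bl[:,450:]=0
        print(n,nm,[np.argwhere(m).mean(0).round(2).tolist() for m in(r,bl)])
```

```text
11.9 [0.4896 0.045  0.2348] [0.12 0.05 0.6 ]
scene before [[206.19, 162.74], [309.14, 351.37]]
scene after [[206.21, 162.72], [309.17, 351.34]]
top before [[261.22, 482.2], [159.92, 284.68]]
top after [[nan, nan], [160.06, 284.5]]<stdin>:13: RuntimeWarning: Mean of empty slice.
  ret = um.true_divide(
```

View pics/d2.png

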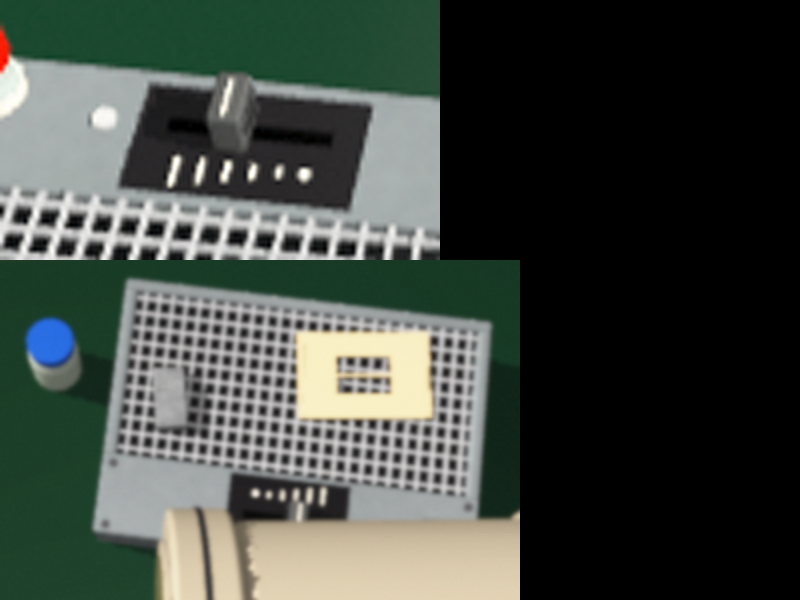

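The cap now stands over the third bar, with its line at about (227,97) in the upper panel. I'll check the number and hand in.

Run:
```python
from h import *
s=snap("scene");ey=np.array([.131,.991,0])
q=onz(s,170+227/4,195+97/4,.115);d=onz(s,*scn(489,500),.086);tr=(d-q)@ey;print(q,tr)
st=get_state();print(st["time_s"],st["wrist_force"].round(2))
if abs(tr-.036)<.004: print(hand_in())
```

```text
[ 0.60069015 -0.02668941  0.115     ] 0.03512968141827022
12.0 [-0.73 -0.09  0.13]
the job is handed in; nothing more can be done
None
```

The fan lever now sits in the third click up from off, and the job is handed in after 12 s of robot time.

- **Start:** both cameras put the lever about 11 mm from off, which is the first notch, so it needed two more clicks.
- **Push:** I pushed the cap with the shut fingers from its off side. Two snaps came, each with the force rising to about 7 N and then falling to zero. I checked the first snap with a picture.
- **Lever, last check:** after backing away, the scene camera gave 35.1 mm of travel (third notch is 36 mm), and the index line stood over the third bar.
- **Bystanders, last check:**
  - The jar and the bottle were unmoved to within 0.05 px in the scene view.
  - The wall and the sanding block looked unmoved by eye; I did not measure them.

My first move call was refused because some keys were missing, and nothing moved. In the last top view the arm hid the jar and most of the cap, so those checks rest on the scene camera.

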